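# Tidy the spice shelf: jar tower and pestle

### The arm

A 6-joint arm with a two-finger parallel gripper is mounted at the origin on the work surface. World frame = base frame: x ahead of the robot, y to its left, z up, the work surface at z = 0. Lengths are in m, angles in rad, forces in N, time in s.
With the tool pointing down it reaches from about 0.35 to 0.775 m from the base axis. Payload 7.3 kg.
Tool frame: the origin (TCP) lies on the mounting face of the last link; the fingertips stand 178 mm ahead of it and the grasp point (between the pads) lies 159 mm ahead of it (robot.grip_depth is the distance from the TCP to the grasp point, in m); z points along the fingers, y is the line along which they close (so a half turn about z gives the same grasp; the last joint's range is limited). The gripper opens to 92 mm and grips with 3 to 60 N. Pads are 19 mm wide; open, the fingers measure 130 mm over their backs; the gripper's body (75 mm by 190 mm) begins 47 mm behind the grasp point.
Start: joints at [-1.296, 0.342, 1.524, -0, 1.275, -0.146], TCP at [0.214, -0.479, 0.405] pointing down, gripper open.
Joint ranges: [-2.53, 2.53], [-0.77, 2.02], [0.04, 2.7], [-1, 4.14], [0.28, 2.66], [-3.11, 3.11]. Speed limits (rad/s): [2.57, 2.57, 3.14, 3.14, 3.14, 3.14].

### API

Orientations are given as [roll, pitch, yaw] about the fixed x, y, z axes, in that order (R = Rz(yaw) Ry(pitch) Rx(roll)).
In Python, from cell import observe, cams, robot, models gives the robot as it stands.
- The arm moves only by the shell command python3 -m jog 'ROWS' [FORCE]. ROWS is JSON, a list of rows, each a list of 3 entries, a list of its own where there are three numbers: the shift along the tool's x, y, z each as a share of 0.4 m, from -1 to 1, then the turn about the tool's z as a share of pi rad, from -1 to 1, then the closure, from 0 (fully open) to 1 (shut). In form: [[[x, y, z], turn, jaw], ...]. A call has 1 to 12 rows; each row is the pose to reach, as a shift and turn from the pose commanded when the call began, along the tool's axes at that moment, turning the shorter way round; what a row does not reach only later rows make up. A row lasts 1/8 s, in which the tool goes at most 62.5 mm and 10.7 degrees, less where a joint would pass 70% of its speed; a pose out of reach is approached as far as the arm can. A call with a number of a shift or a turn outside -1 to 1 is refused whole. A call with a gripper value outside its range is refused whole. The fingers move at their own pace and stop on an object; FORCE is the grip in N (left out, the last holds). Time passes only in rows, so rows that repeat a pose let the fingers close. It gives the time, the measured TCP pose, the force, the opening and the grip force at its end, in the units of the state.
- observe(): the state, without advancing time (a new reading comes with each control period).
- cams.read_camera(name): name is "scene" or "side" or "wrist"; returns the picture (420x560x3 uint8, red, green, blue); there is no depth.
- cams.camera_model(name): a dict with "camera_matrix" (3x3 intrinsics, pixels), "pose" (4x4, takes a point from camera to world coordinates). Camera axes: x right, y down, z forward; pixel columns grow to the right and rows downward; lengths in m; the calibration is good to about 2 mm. The wrist camera is an equidistant fisheye: a pixel r from the principal point sees the ray r / f radians off the axis. A picture is of the moment at which its call begins: read the wrist's pose just before it. camera_model takes no time and is no camera call; for the wrist camera it gives the pose at the moment of the call.
- robot.hand_in(): hands the job in; it is judged then, once.
Trained networks look in the newest picture that a camera, given by its name, has taken for a name from the list of things; names that differ only in an ending like _2 or _b are one class to them, and where a whole thing is asked for, a point or a joint stands for the part that bears it (a point fixed in the world has none). Each returns a list of dicts, best first, with "confidence" (0 to 1); they miss things now and then, are a little off and sometimes report something else, mostly with a low value. They report only what shows in the picture. A call takes as long as a camera call. They do not tell look-alikes from the thing itself.
- models.find_in(target, camera): "position" ([x, y, z] in m, in world coordinates, good to about 4 mm: the middle of the surface that is visible of it).
- models.pinpoint(target, camera): "position" ([x, y, z] in m, in world coordinates, good to about 4 mm: a listed point, or the origin of a listed thing).
The state is a dict: "time": time; "qpos": joint angles; "qvel": joint speeds; "joint_efforts": joint torques, N m; "tool_pos": TCP position; "tool_rot": TCP orientation; "contact_force": force on the tool from outside, world axes, zero at the start; "torque": the same for the moment, N m; "opening": finger opening in m; "grip_force": force on a finger pad.
Only numpy, scipy, OpenCV 4.12 (cv2) and the standard library are available. Lean on these libraries where they do the work, as an engineer would, in place of code of your own. Each camera call takes 0.05 s, during which the arm holds its last target. There are 200 camera calls.

### The job

Tidy the oak shelf: stand the wider glass jar in the middle of the grey trivet, then stand the narrower jar centrally on its lid, then stand the white toothpick cup upright, centrally on the narrower jar's lid, and last of all stand the pestle, thick end down, in the granite mortar. Do it in that order, letting go of each thing before taking the next, keep the tower upright, and leave the vase, the salt box and the candle holder where they are.

Things in the scene. Friction and masses are not known exactly. Their poses are not given: they have to be found in the camera images.
- wide_jar: The wider of two round clear-glass jars with flat brown smoked-bamboo lids: glass 62 mm in diameter and 50 mm high, lid 60 mm in diameter, 64 mm high in all, flat on top, about 0.22 kg; loose, stands upright. Origin: centre of its underside; z up.
- narrow_jar: The narrower of the two glass jars with flat brown bamboo lids: glass 44 mm in diameter and 46 mm high, lid 42 mm in diameter, 60 mm high in all, flat on top, about 0.12 kg; loose, stands upright. Origin: centre of its underside; z up.
- cup: Small plain white ceramic toothpick cup, empty, open at the top: 34 mm in diameter at the foot, 36 mm at the rim, 40 mm high, wall 3 mm, about 0.06 kg; loose, stands upright. Origin: centre of its underside; z up.
- pestle: Polished black granite pestle, standing upright on its flat thick head: head 44 mm in diameter over the lowest 30 mm, tapering to a 27 mm shaft at 60 mm and a straight 25 mm shaft from 100 to 145 mm, 150 mm high in all, about 0.3 kg; loose. Origin: centre of its underside (the flat face of the head); z along the shaft, up at the start.
- mortar: Polished black granite mortar, an open round bowl: 100 mm in diameter at the foot, 124 mm at the rim, 90 mm high, wall 13 mm, so about 98 mm wide inside at the mouth and 80 mm at its flat inner floor, which lies 20 mm above the underside; too heavy to move (fixed). Origin: centre of its underside; z up.
- trivet: Round flat grey silicone trivet, 120 mm in diameter, 8 mm thick, with two thin concentric dark grooves; stuck to the shelf (fixed). Origin: centre of its underside; z up.
- vase: Bystander: white ceramic vase with a bulging belly 90 mm in diameter and a narrow neck, 160 mm high; loose. Origin: centre of its underside; z up.
- salt_box: Bystander: square dark wooden salt box, 94 mm square, 62 mm high plus a 12 mm brass knob; loose. Origin: centre of its underside; z up.
- candle_holder: Bystander: round brass candle holder with a white tea light in it, 68 mm in diameter, 35 mm high; loose. Origin: centre of its underside; z up.
Things that resemble listed ones, but are neither listed nor needed, are in the scene too. There is more than one size of the pestle; the one meant has the size given above.

How it is judged:
By the outcome, as a careful person would: the job done as asked, in the order asked, and still so for the second after the job is handed in, with the robot touching nothing.
It also fails if it takes over 136 s, if anything falls off the work surface, if the arm or the gripper's body presses on something with over 40 N, if the wrist force passes 120 N, or if a joint passes its speed limit or range.

## Working session

There is one attempt and no reset: what is moved stays moved. The work goes in short steps, Python scripts to look and compute and a shell command to move; the robot and the scene stay as the last step left them, time stands still between calls to the robot, and variables do not carry over. Pictures are saved under pics/ and viewed, at most 14 in all, crops included, and the job is handed in when it is done.

```bash
ls; mkdir -p pics; python3 - <<'E'
from cell import observe,cams,robot,models
import cv2,numpy as np
s=observe();print(s['time'],s['tool_pos'],s['tool_rot'],s['opening'],robot.grip_depth)
for c in ['scene','side']:
    im=cams.read_camera(c);cv2.imwrite(f'pics/{c}0.png',cv2.cvtColor(im,cv2.COLOR_RGB2BGR))
    print(c,np.round(cams.camera_model(c)['pose'],3).tolist(), np.round(cams.camera_model(c)['camera_matrix'],1).tolist())
    for n in ['wide_jar','narrow_jar','cup','pestle','mortar','trivet','vase','salt_box','candle_holder']:
        print(n,[(np.round(d['position'],3).tolist(),round(d['confidence'],2)) for d in models.pinpoint(n,c)])
E
```

```text
pics
0.0 [ 0.21442986 -0.47905989  0.40403039] [-3.14001624e+00 -2.18817709e-04  4.20762957e-01] 0.09195476397218356 0.1592
scene [[-0.123, 0.854, -0.505, 1.174], [0.992, 0.112, -0.051, 0.072], [0.013, -0.507, -0.862, 1.051], [0.0, 0.0, 0.0, 1.0]] [[467.9, 0.0, 276.0], [0.0, 467.9, 204.1], [0.0, 0.0, 1.0]]
wide_jar [([0.449, -0.196, -0.004], 0.88)]
narrow_jar [([0.636, -0.023, 0.003], 0.71)]
cup [([0.454, 0.205, 0.002], 0.64)]
pestle [([0.7, 0.31, 0.001], 0.73), ([0.582, 0.257, -0.003], 0.69), ([0.658, 0.231, -0.005], 0.6)]
mortar [([0.458, 0.01, -0.001], 0.92)]
trivet [([0.638, -0.205, 0.0], 0.98), ([0.652, 0.396, -0.0], 0.46), ([0.45, -0.196, -0.002], 0.29)]
vase [([0.475, 0.396, 0.0], 0.59)]
salt_box [([0.464, -0.397, 0.001], 0.8)]
candle_holder [([0.653, 0.397, -0.002], 0.87)]
side [[-0.991, -0.072, 0.109, 0.4], [-0.13, 0.662, -0.739, 1.02], [-0.019, -0.746, -0.665, 0.964], [0.0, 0.0, 0.0, 1.0]] [[513.0, 0.0, 281.0], [0.0, 513.0, 209.8], [0.0, 0.0, 1.0]]
wide_jar [([0.454, -0.197, 0.002], 0.7), ([0.657, 0.232, -0.004], 0.61)]
narrow_jar [([0.658, 0.231, -0.002], 0.73), ([0.635, -0.018, 0.002], 0.64)]
cup [([0.454, 0.21, -0.001], 0.69)]
pestle [([0.657, 0.229, -0.004], 0.88), ([0.702, 0.311, -0.001], 0.83), ([0.579, 0.259, 0.002], 0.62)]
mortar [([0.453, 0.006, 0.006], 0.9)]
trivet [([0.47, 0.398, -0.002], 0.67), ([0.637, -0.203, -0.0], 0.65)]
vase [([0.472, 0.397, -0.002], 0.56)]
salt_box [([0.459, -0.396, 0.0], 0.88)]
candle_holder [([0.653, 0.402, 0.001], 0.66), ([0.471, 0.394, -0.003], 0.66)]
```

View pics/scene0.png

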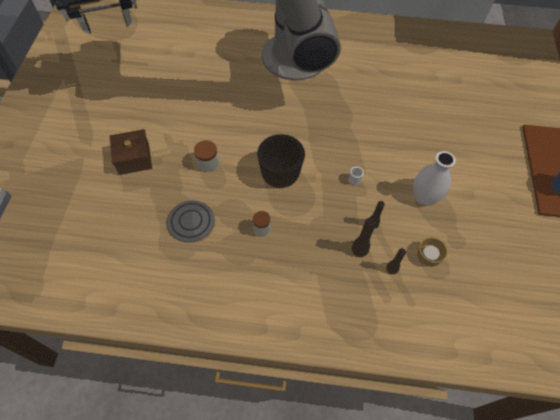

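View pics/side0.png

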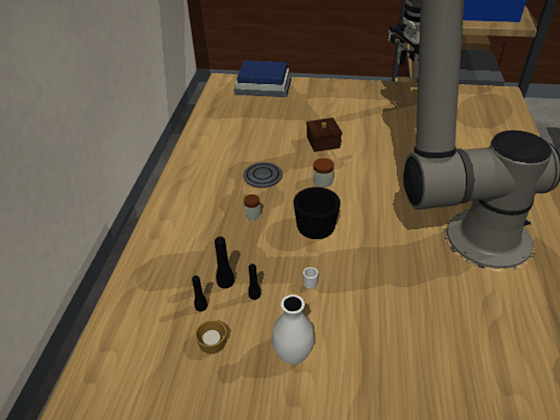

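```bash
cat > h.py <<'E'
from cell import observe,cams,robot,models
import cv2,numpy as np
def go(x,y,z,yaw):
    s=observe();p=np.array(s['tool_pos']);r=s['tool_rot'];yw=r[2]
    d=np.array([x,y,z+robot.grip_depth])-p
    X=np.array([np.cos(yw),np.sin(yw),0]);Y=np.array([np.sin(yw),-np.cos(yw),0])
    t=(yw-yaw+np.pi)%(2*np.pi)-np.pi
    print('rows',np.round([d@X/.4,d@Y/.4,-d[2]/.4,t/np.pi],4),'n',max(abs(t)/np.radians(10.7),np.linalg.norm(d)/.0625).round(1))
def st():
    s=observe();p=s['tool_pos'];print('t',round(s['time'],2),'grasp',np.round([p[0],p[1],p[2]-robot.grip_depth],4),'rot',np.round(s['tool_rot'],3),'op',round(s['opening'],4),'gf',round(s['grip_force'],1),'F',np.round(s['contact_force'],1))
def proj(c,P):
    m=cams.camera_model(c);T=np.linalg.inv(m['pose']);q=T[:3,:3]@np.array(P)+T[:3,3];u=m['camera_matrix']@(q/q[2]);return np.round(u[:2],1)
def pin(c,names):
    cams.read_camera(c)
    for n in names: print(c,n,[(np.round(d['position'],4).tolist(),round(d['confidence'],2)) for d in models.pinpoint(n,c)])
E
python3 - <<'E'
from h import *
for b in [(.658,.231),(.701,.311),(.580,.258)]:
    print(b,[(c,h,proj(c,(*b,h)).tolist()) for c in('scene','side') for h in (0,.1,.15)])
go(.54,-.2,.245,0)
for c in ('scene','side'):
  im=cv2.imread(f'pics/{c}0.png')
  im=im[170:300,310:450] if c=='scene' else im[220:330,160:290]
  cv2.imwrite(f'pics/{c}_crop.png',cv2.resize(im,None,fx=4,fy=4))
E
```

```text
(0.658, 0.231) [('scene', 0, [359.9, 248.6]), ('scene', 0.1, [367.2, 230.0]), ('scene', 0.15, [371.4, 219.5]), ('side', 0, [225.6, 283.1]), ('side', 0.1, [221.7, 254.9]), ('side', 0.15, [219.6, 239.6])]
(0.701, 0.311) [('scene', 0, [392.5, 268.5]), ('scene', 0.1, [402.7, 251.1]), ('scene', 0.15, [408.4, 241.2]), ('side', 0, [200.4, 307.7]), ('side', 0.1, [194.8, 279.7]), ('side', 0.15, [191.8, 264.4])]
(0.58, 0.258) [('scene', 0, [371.5, 222.3]), ('scene', 0.1, [379.4, 202.3]), ('scene', 0.15, [383.9, 191.1]), ('side', 0, [255.3, 294.7]), ('side', 0.1, [253.0, 266.5]), ('side', 0.15, [251.7, 251.1])]
rows [ 1.0279 -0.3047  0.0014  0.1339] n 6.9
```

View pics/side_crop.png

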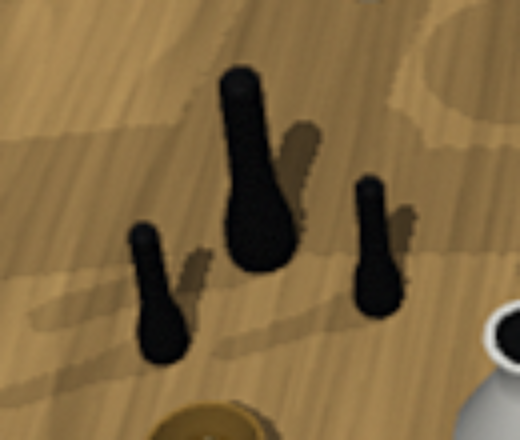

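The crop shows the middle pestle's top at about (220,239). That matches the 150 mm projection, so it is the one meant. The two flanking pestles are about 100 mm.

```bash
python3 -m jog '[[[0.98,-0.31,0],0.134,0],[[0.98,-0.31,0],0.134,0],[[0.98,-0.31,0],0.134,0],[[0.98,-0.31,0],0.134,0],[[0.98,-0.31,0],0.134,0],[[0.98,-0.31,0],0.134,0],[[0.98,-0.31,0],0.134,0],[[0.98,-0.31,0],0.134,0],[[0.98,-0.31,0],0.134,0],[[0.98,-0.31,0],0.134,0]]' 20
python3 - <<'E'
from h import *
st()
im=cams.read_camera('wrist');cv2.imwrite('pics/w1.png',im[:,:,::-1])
m=cams.camera_model('wrist');print(np.round(m['pose'],4).tolist(),np.round(m['camera_matrix'],1).tolist())
for i in range(2):pin('wrist',['trivet','wide_jar'])
E
```

```text
time: 2.25
tool_pos: [0.5208, -0.2069, 0.4048]
tool_rot: [3.141, 0.0, -0.002]
contact_force: [-0.5, -0.0, -1.4]
opening: 0.0918
grip_force: 0.0
t 2.25 grasp [ 0.5208 -0.2069  0.2456] rot [ 3.141e+00  0.000e+00 -2.000e-03] op 0.0918 gf 0.0 F [-0.5 -0.  -1.4]
[[-0.0017, -0.9656, -0.26, 0.5912], [-1.0, 0.0016, 0.0005, -0.2057], [-0.0, 0.26, -0.9656, 0.3852], [0.0, 0.0, 0.0, 1.0]] [[325.2, 0.0, 283.3], [0.0, 325.2, 208.5], [0.0, 0.0, 1.0]]
wrist trivet [([0.6333, -0.2008, -0.0025], 0.73), ([0.4555, 0.0039, 0.0076], 0.24)]
wrist wide_jar [([0.4502, -0.1948, 0.0063], 0.59), ([0.4672, -0.3959, 0.0006], 0.33)]
wrist trivet [([0.6333, -0.1961, -0.003], 0.75)]
wrist wide_jar [([0.4515, -0.1939, 0.0006], 0.8)]
```

View pics/w1.png

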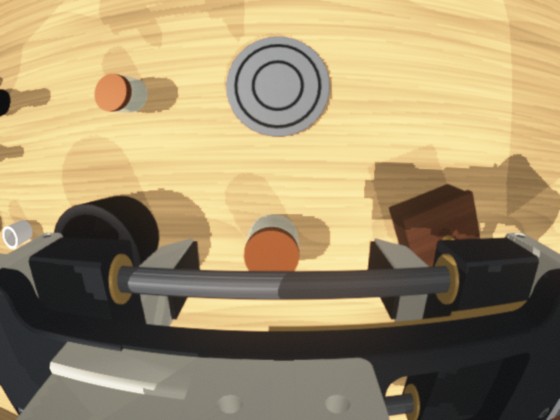

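The wrist view has the trivet centred at about (278,87), the wide jar's lid at (271,255) and the narrow jar's lid at (113,92). I'll fit the trivet in world coordinates.

```bash
cat >> h.py <<'E'
def unproj(c,uv,z,m=None):
    m=m or cams.camera_model(c);K=m['camera_matrix'];T=np.array(m['pose']);uv=np.asarray(uv,float)
    a=(uv-[K[0][2],K[1][2]])/[K[0][0],K[1][1]]
    if c=='wrist':
        r=np.linalg.norm(a,axis=1,keepdims=True)+1e-9;d=np.hstack([a/r*np.sin(r),np.cos(r)])
    else: d=np.hstack([a,np.ones((len(a),1))])
    d=d@T[:3,:3].T
    return (T[:3,3]+d*((z-T[2,3])/d[:,2:]))[:,:2]
def blob(im,c,seed,z,mask):
    n,l,_,_=cv2.connectedComponentsWithStats(mask.astype(np.uint8))
    b=(l==l[seed[1],seed[0]]).astype(np.uint8)
    k=max(cv2.findContours(b,0,cv2.CHAIN_APPROX_NONE)[0],key=cv2.contourArea)[:,0]
    P=unproj(c,k,z);ctr,rad=cv2.minEnclosingCircle(P.astype(np.float32)*1000)
    A=np.c_[2*P,np.ones(len(P))];s=np.linalg.lstsq(A,(P**2).sum(1),rcond=None)[0]
    print(c,'fit',np.round(s[:2],4),'r',round(np.sqrt(s[2]+s[0]**2+s[1]**2),4),'enc',np.round(ctr,1),round(rad,1))
E
python3 - <<'E'
from h import *
for c,f,sd in [('wrist','w1',(278,87)),('scene','scene0',(190,221)),('side','side0',(263,174))]:
    im=cv2.imread(f'pics/{f}.png');h=cv2.cvtColor(im,cv2.COLOR_BGR2HSV)
    blob(im,c,sd,.008,cv2.morphologyEx((h[:,:,1]<70).astype(np.uint8),cv2.MORPH_CLOSE,np.ones((5,5))))
im=cv2.imread('pics/w1.png');h=cv2.cvtColor(im,cv2.COLOR_BGR2HSV)
print(h[92,113],h[255,271],h[150,300])
for sd,z in [((113,92),.06),((271,255),.064)]: blob(im,'wrist',sd,z,(h[:,:,1]>h[150,300,1]*.5+h[92,113,1]*.5))
go(.4505,-.1955,.13,0)
E
```

```text
wrist fit [ 0.6358 -0.1981] r 0.0589 enc [ 635.8 -198.1] 59.6
scene fit [ 0.6383 -0.199 ] r 0.0588 enc [ 638.3 -198.7] 60.2
side fit [ 0.6344 -0.1974] r 0.0593 enc [ 634.5 -197.3] 62.5
[ 13 148 223] [ 11 174 183] [ 23  89 248]
wrist fit [ 0.6349 -0.019 ] r 0.0222 enc [634.2 -19.1] 23.8
wrist fit [ 0.4569 -0.1923] r 0.0286 enc [ 452.7 -193.7] 32.8
rows [-0.1773 -0.0267  0.2891 -0.0003] n 2.2
```

```bash
python3 -m jog '[[[-0.173,-0.032,0.25],0,0],[[-0.173,-0.032,0.25],0,0],[[-0.173,-0.032,0.25],0,0],[[-0.173,-0.032,0.527],0,0],[[-0.173,-0.032,0.527],0,0],[[-0.173,-0.032,0.527],0,0],[[-0.173,-0.032,0.527],0,0],[[-0.173,-0.032,0.527],0,1],[[-0.173,-0.032,0.527],0,1],[[-0.173,-0.032,0.527],0,1],[[-0.173,-0.032,0.527],0,1],[[-0.173,-0.032,0.527],0,1]]' 8; python3 -c "from h import *;st()"
```

```text
time: 4.1
tool_pos: [0.4526, -0.1932, 0.1945]
tool_rot: [3.141, -0.001, -0.0]
contact_force: [-0.7, -0.8, 5.9]
opening: 0.0616
grip_force: 8.0
t 4.1 grasp [ 0.4526 -0.1932  0.0353] rot [ 3.141e+00 -1.000e-03 -0.000e+00] op 0.0616 gf 8.0 F [-0.7 -0.8  5.9]
```

```bash
python3 -m jog '[[[0,0,0],0,0],[[0,0,0],0,0],[[0,0,0],0,0],[[0,0,0],-0.5,0],[[0,0,0],-0.5,0],[[0,0,0],-0.5,0],[[0,0,0],-0.5,0],[[0,0,0],-0.5,0],[[0,0,0],-0.5,0],[[0,0,0],-0.5,0],[[0,0,0],-0.5,0],[[0,0,0],-0.5,0]]' && python3 -m jog '[[[0,0,0],0,0],[[0,0,0],0,0],[[0,0,0],0,1],[[0,0,0],0,1],[[0,0,0],0,1],[[0,0,0],0,1]]' 20 && python3 -c "
from h import *;st();go(.636,-.198,.1,1.571);go(.636,-.198,.0438,1.571)"
```

```text
time: 5.6
tool_pos: [0.4524, -0.1931, 0.1938]
tool_rot: [-3.141, -0.0, 1.574]
contact_force: [0.2, 0.5, 0.2]
opening: 0.0915
grip_force: 0.0
time: 6.35
tool_pos: [0.4523, -0.1931, 0.1939]
tool_rot: [-3.141, -0.0, 1.571]
contact_force: [-1.5, 0.0, 0.5]
opening: 0.0613
grip_force: 20.0
t 6.35 grasp [ 0.4523 -0.1931  0.0347] rot [-3.141 -0.     1.571] op 0.0613 gf 20.0 F [-1.5  0.   0.5]
rows [-1.220e-02  4.593e-01 -1.632e-01 -2.000e-04] n 3.1
rows [-1.220e-02  4.593e-01 -2.270e-02 -2.000e-04] n 2.9
```

```bash
python3 -m jog '[[[0,0,-0.1],0,1],[[0,0,-0.1],0,1],[[-0.012,0.1,-0.1],0,1],[[-0.012,0.2,-0.1],0,1],[[-0.012,0.3,-0.1],0,1],[[-0.012,0.4,-0.1],0,1],[[-0.012,0.459,-0.1],0,1],[[-0.012,0.459,-0.1],0,1],[[-0.012,0.459,-0.1],0,1],[[-0.012,0.459,-0.05],0,1],[[-0.012,0.459,-0.03],0,1],[[-0.012,0.459,-0.022],0,1]]' && python3 -m jog '[[[0,0,0],0,1],[[0,0,0],0,1]]'&& python3 -c "
from h import *;st();go(.636,-.198,.0427,1.571)"
```

```text
time: 7.85
tool_pos: [0.6355, -0.198, 0.2023]
tool_rot: [-3.14, -0.0, 1.57]
contact_force: [0.1, -0.3, -1.2]
opening: 0.0613
grip_force: 20.0
time: 8.1
tool_pos: [0.6362, -0.198, 0.2034]
tool_rot: [3.141, 0.001, 1.571]
contact_force: [-0.2, -0.5, -1.8]
opening: 0.0611
grip_force: 20.0
t 8.1 grasp [ 0.6362 -0.198   0.0442] rot [3.141e+00 1.000e-03 1.571e+00] op 0.0611 gf 20.0 F [-0.2 -0.5 -1.8]
rows [ 0.0001 -0.0004  0.0037 -0.0001] n 0.0
```

```bash
python3 -m jog '[[[0,0,0.003],0,1],[[0,0,0.004],0,1],[[0,0,0.004],0,1]]'&& python3 -m jog '[[[0,0,0],0,0],[[0,0,0],0,0],[[0,0,0],0,0],[[0,0,-0.1],0,0],[[0,0,-0.2],0,0],[[0,0,-0.3],0,0],[[0,0,-0.3],0,0]]' && python3 -c "
from h import *;st();go(.635,-.02,.13,1.571);go(.635,-.02,.035,1.571)
im=cams.read_camera('wrist');cv2.imwrite('pics/w2.png',im[:,:,::-1])
pin('wrist',['wide_jar','narrow_jar'])"
```

```text
time: 8.48
tool_pos: [0.6362, -0.198, 0.202]
tool_rot: [3.141, 0.001, 1.571]
contact_force: [-1.8, 0.9, 3.8]
opening: 0.0614
grip_force: 20.0
time: 9.35
tool_pos: [0.6367, -0.1982, 0.3252]
tool_rot: [3.135, 0.003, 1.571]
contact_force: [-0.4, 0.2, -0.2]
opening: 0.0916
grip_force: 0.0
t 9.35 grasp [ 0.6367 -0.1982  0.166 ] rot [3.135e+00 3.000e-03 1.571e+00] op 0.0916 gf 0.0 F [-0.4  0.2 -0.2]
rows [ 4.454e-01 -4.300e-03  9.000e-02 -1.000e-04] n 2.9
rows [ 4.454e-01 -4.300e-03  3.275e-01 -1.000e-04] n 3.5
wrist wide_jar [([0.635, -0.2001, 0.0112], 0.8)]
wrist narrow_jar [([0.6286, -0.0204, 0.0021], 0.94), ([0.4576, 0.0086, 0.0062], 0.22)]
```

View pics/w2.png

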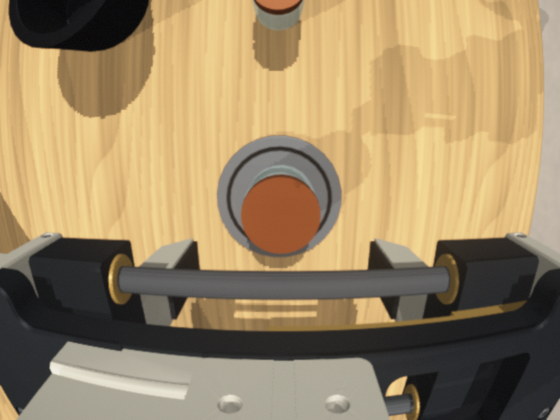

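The wide jar's lid, at about (281,214), sits centred within the trivet at about (279,195). The parallax matches its height. Next is the narrow jar.

```bash
python3 -m jog '[[[0.445,-0.008,0],0,0],[[0.445,-0.008,0],0,0],[[0.445,-0.008,0],0,0],[[0.445,-0.008,0.05],0,0],[[0.445,-0.008,0.2],0,0],[[0.445,-0.008,0.328],0,0],[[0.445,-0.008,0.328],0,0],[[0.445,-0.008,0.328],0,0],[[0.445,-0.008,0.328],0,1],[[0.445,-0.008,0.328],0,1],[[0.445,-0.008,0.328],0,1],[[0.445,-0.008,0.328],0,1]]' 8 && python3 -m jog '[[[0,0,0],0,1],[[0,0,0],0,1],[[0,0,0],0,0],[[0,0,0],0,0],[[0,0,0],0,0],[[0,0,0],0.5,0],[[0,0,0],0.5,0],[[0,0,0],0.5,0],[[0,0,0],0.5,0],[[0,0,0],0.5,0],[[0,0,0],0.5,0],[[0,0,0],0.5,0]]' && python3 -m jog '[[[0,0,0],0.11,0],[[0,0,0],0.11,0],[[0,0,0],0.11,0],[[0,0,0],0.11,1],[[0,0,0],0.11,1],[[0,0,0],0.11,1],[[0,0,0],0.11,1],[[0,0,0],0.11,1],[[0,0,0],0.11,1]]' 20 && python3 -c "
from h import *;st();go(.6362,-.198,.15,0)"
```

```text
time: 11.05
tool_pos: [0.6329, -0.0199, 0.1904]
tool_rot: [3.141, 0.0, 1.571]
contact_force: [-0.0, 0.4, 0.6]
opening: 0.0563
grip_force: 0.0
time: 12.55
tool_pos: [0.6328, -0.0199, 0.1898]
tool_rot: [3.142, 0.0, 0.252]
contact_force: [-0.3, 0.9, 0.8]
opening: 0.0919
grip_force: 0.0
time: 13.68
tool_pos: [0.6329, -0.0199, 0.1899]
tool_rot: [3.142, -0.0, -0.087]
contact_force: [0.2, 0.9, -0.3]
opening: 0.0434
grip_force: 20.0
t 13.68 grasp [ 0.6329 -0.0199  0.0307] rot [ 3.142 -0.    -0.087] op 0.0434 gf 20.0 F [ 0.2  0.9 -0.3]
rows [ 0.0471  0.4429 -0.2982 -0.0278] n 3.4
```

```bash
python3 -m jog '[[[0,0,-0.1],0,1],[[0,0,-0.2],0,1],[[0,0,-0.3],0,1],[[0.01,0.1,-0.3],0,1],[[0.02,0.2,-0.3],0,1],[[0.03,0.3,-0.3],0,1],[[0.043,0.4,-0.3],0,1],[[0.0471,0.443,-0.3],0,1],[[0.0471,0.443,-0.3],0,1],[[0.0471,0.443,-0.3],0,1],[[0.0471,0.443,-0.3],0,1],[[0.0471,0.443,-0.3],0,1]]' && python3 -c "
from h import *;st();go(.6362,-.198,.1037,-.087);go(.6362,-.198,.1027,-.087)
im=cams.read_camera('wrist');cv2.imwrite('pics/w3.png',im[:,:,::-1])"
```

```text
time: 15.18
tool_pos: [0.6363, -0.197, 0.3101]
tool_rot: [3.142, -0.0, -0.086]
contact_force: [-0.9, 0.1, -1.5]
opening: 0.0432
grip_force: 20.0
t 15.18 grasp [ 0.6363 -0.197   0.1509] rot [ 3.142 -0.    -0.086] op 0.0432 gf 20.0 F [-0.9  0.1 -1.5]
rows [-1.000e-04  2.500e-03  1.179e-01  3.000e-04] n 0.8
rows [-1.000e-04  2.500e-03  1.204e-01  3.000e-04] n 0.8
```

View pics/w3.png

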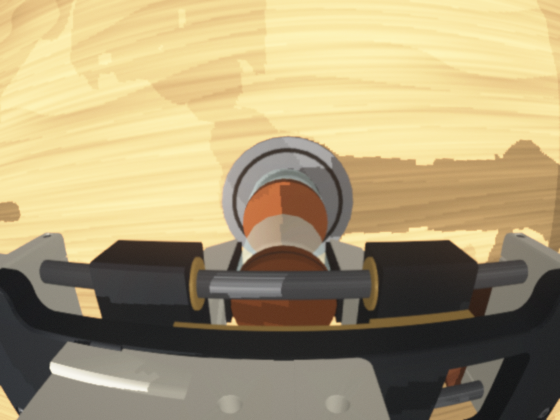

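The narrow jar hangs in line above the wide jar's lid, at about (285,210). I'll lower it.

```bash
python3 -m jog '[[[0,0.001,0.06],0,1],[[0,0.001,0.1],0,1],[[0,0.001,0.114],0,1],[[0,0.001,0.119],0,1],[[0,0.001,0.119],0,1],[[0,0.001,0.119],0,1]]' && python3 -c "
from h import *;st();go(.6362,-.198,.1027,-.087)"
```

```text
time: 15.98
tool_pos: [0.6363, -0.1986, 0.263]
tool_rot: [3.141, -0.001, -0.087]
contact_force: [-0.2, 0.0, -1.3]
opening: 0.0438
grip_force: 20.0
t 15.97 grasp [ 0.6363 -0.1986  0.1038] rot [ 3.141e+00 -1.000e-03 -8.700e-02] op 0.0438 gf 20.0 F [-0.2  0.  -1.3]
rows [-0.0003 -0.0014  0.0028 -0.0002] n 0.0
```

```bash
python3 -m jog '[[[0,-0.001,0.002],0,1],[[0,-0.001,0.004],0,1],[[0,-0.001,0.004],0,1]]' && python3 -c "
from h import *;st()"
```

```text
time: 16.35
tool_pos: [0.6362, -0.1981, 0.2619]
tool_rot: [3.141, -0.001, -0.087]
contact_force: [-2.7, 0.7, 5.3]
opening: 0.0436
grip_force: 20.0
t 16.35 grasp [ 0.6362 -0.1981  0.1027] rot [ 3.141e+00 -1.000e-03 -8.700e-02] op 0.0436 gf 20.0 F [-2.7  0.7  5.3]
```

```bash
python3 -m jog '[[[0,0,-0.002],0,0],[[0,0,-0.002],0,0],[[0,0,-0.002],0,0],[[0,0,-0.002],0,0],[[0,0,-0.1],0,0],[[0,0,-0.2],0,0],[[0,0,-0.3],0,0],[[0,0,-0.4],0,0],[[0,0,-0.4],0,0],[[0,0,-0.4],0,0]]' && python3 -c "
from h import *;st();go(.454,.2075,.2,-.087)
im=cams.read_camera('wrist');cv2.imwrite('pics/w4.png',im[:,:,::-1])
pin('wrist',['narrow_jar']);pin('side',['narrow_jar','wide_jar','cup']);pin('scene',['narrow_jar','wide_jar','cup'])"
```

```text
time: 17.6
tool_pos: [0.636, -0.198, 0.4199]
tool_rot: [-3.141, 0.001, -0.087]
contact_force: [-0.4, 0.8, 0.0]
opening: 0.0921
grip_force: 0.0
t 17.6 grasp [ 0.636  -0.198   0.2607] rot [-3.141e+00  1.000e-03 -8.700e-02] op 0.0921 gf 0.0 F [-0.4  0.8  0. ]
rows [-5.418e-01 -9.702e-01  1.517e-01 -1.000e-04] n 7.2
wrist narrow_jar [([0.6352, -0.2019, 0.0718], 0.57), ([0.6574, 0.2349, -0.0027], 0.39)]
side narrow_jar []
side wide_jar [([0.6387, -0.1974, 0.0105], 0.8), ([0.4547, 0.0053, 0.003], 0.68)]
side cup [([0.4521, 0.2097, 0.0022], 0.75), ([0.6342, -0.2018, -0.0018], 0.62)]
scene narrow_jar [([0.6368, -0.2013, 0.0745], 0.64), ([0.4728, 0.3993, 0.0002], 0.55)]
scene wide_jar [([0.6315, -0.2003, 0.0056], 0.94), ([0.6558, 0.3955, -0.0002], 0.47)]
scene cup [([0.4578, 0.2048, 0.0003], 0.57)]
```

View pics/w4.png

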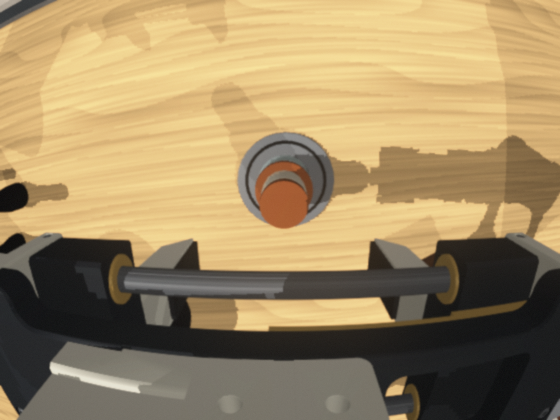

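The tower stands centred on the trivet: lid at (284,203) above the trivet at (286,178). Now the cup.

```bash
python3 -m jog '[[[-0.541,-0.97,0],0,0],[[-0.541,-0.97,0],0,0],[[-0.541,-0.97,0],0,0],[[-0.541,-0.97,0],0,0],[[-0.541,-0.97,0],0,0],[[-0.541,-0.97,0],0,0],[[-0.541,-0.97,0],0,0],[[-0.541,-0.97,0],0,0],[[-0.541,-0.97,0.1],0,0],[[-0.541,-0.97,0.2],0,0],[[-0.541,-0.97,0.25],0,0],[[-0.541,-0.97,0.25],0,0]]' && python3 -c "
from h import *;st()
pin('wrist',['cup']);pin('wrist',['cup']);go(.4545,.207,.024,-.087)"
```

```text
time: 19.65
tool_pos: [0.4546, 0.2065, 0.3195]
tool_rot: [3.14, 0.003, -0.088]
contact_force: [0.9, -0.0, 0.7]
opening: 0.0918
grip_force: 0.0
t 19.65 grasp [0.4546 0.2065 0.1603] rot [ 3.14e+00  3.00e-03 -8.80e-02] op 0.0918 gf 0.0 F [ 0.9 -0.   0.7]
wrist cup [([0.456, 0.2125, 0.0037], 0.62)]
wrist cup [([0.4546, 0.2129, 0.0022], 0.92)]
rows [-1.300e-03  5.000e-04  3.467e-01 -3.000e-04] n 2.2
```

```bash
python3 -m jog '[[[0,-0.004,0.15],0,0],[[0,-0.004,0.28],0,0],[[0,-0.004,0.341],0,0],[[0,-0.004,0.341],0,0],[[0,-0.004,0.341],0,1],[[0,-0.004,0.341],0,1],[[0,-0.004,0.341],0,1],[[0,-0.004,0.341],0,1],[[0,-0.004,0.341],0,1],[[0,-0.004,0.341],0,1],[[0,-0.004,0.341],0,1],[[0,-0.004,0.341],0,1]]' 6 && python3 -m jog '[[[0,0,0],0,0.3],[[0,0,0],0,0.3],[[0,0,0],0,0.3],[[0,0,0],-0.5,0.3],[[0,0,0],-0.5,0.3],[[0,0,0],-0.5,0.3],[[0,0,0],-0.5,0.3],[[0,0,0],-0.5,0.3],[[0,0,0],-0.5,0.3],[[0,0,0],-0.5,0.3],[[0,0,0],-0.5,0.3],[[0,0,0],-0.5,0.3]]' && python3 -m jog '[[[0,0,0],0,0.3],[[0,0,0],0,0.3],[[0,0,0],0,1],[[0,0,0],0,1],[[0,0,0],0,1],[[0,0,0],0,1],[[0,0,0],0,1],[[0,0,0],0,1]]' 12 && python3 -c "
from h import *;st();go(.6362,-.198,.21,1.484);go(.6362,-.198,.21,.7)"
```

```text
time: 21.35
tool_pos: [0.4546, 0.2089, 0.1843]
tool_rot: [3.141, 0.0, -0.087]
contact_force: [-0.0, -0.3, 0.4]
opening: 0.0363
grip_force: 6.0
time: 22.85
tool_pos: [0.4546, 0.2089, 0.1843]
tool_rot: [3.142, 0.0, 1.487]
contact_force: [-0.6, -0.1, 1.0]
opening: 0.0646
grip_force: 0.0
time: 23.85
tool_pos: [0.4546, 0.2089, 0.1842]
tool_rot: [-3.141, 0.0, 1.483]
contact_force: [0.5, 0.3, 0.7]
opening: 0.0359
grip_force: 12.0
t 23.85 grasp [0.4546 0.2089 0.025 ] rot [-3.141  0.     1.483] op 0.0359 gf 12.0 F [0.5 0.3 0.7]
rows [-9.737e-01  5.413e-01 -4.624e-01 -2.000e-04] n 7.7
rows [-0.9737  0.5413 -0.4624  0.2493] n 7.7
```

```bash
python3 -m jog '[[[0,0,-0.15],0,1],[[0,0,-0.3],0,1],[[0,0,-0.462],0,1],[[-0.12,0.067,-0.462],0,1],[[-0.25,0.139,-0.462],0,1],[[-0.38,0.211,-0.462],0,1],[[-0.51,0.284,-0.462],0,1],[[-0.64,0.356,-0.462],0,1],[[-0.77,0.428,-0.462],0,1],[[-0.87,0.484,-0.462],0,1],[[-0.94,0.523,-0.462],0,1],[[-0.974,0.541,-0.462],0,1]]' && python3 -m jog '[[[0,0,0],0,1],[[0,0,0],0,1],[[0,0,0],0,1]]' && python3 -c "
from h import *;st();go(.6362,-.198,.158,1.484)
im=cams.read_camera('wrist');cv2.imwrite('pics/w5.png',im[:,:,::-1])"
```

```text
time: 25.35
tool_pos: [0.6364, -0.1997, 0.3684]
tool_rot: [-3.141, -0.0, 1.482]
contact_force: [-1.2, 0.3, -1.5]
opening: 0.036
grip_force: 12.0
time: 25.72
tool_pos: [0.636, -0.1968, 0.3695]
tool_rot: [3.141, -0.0, 1.485]
contact_force: [0.7, 0.1, -0.7]
opening: 0.0357
grip_force: 12.0
t 25.73 grasp [ 0.636  -0.1968  0.2103] rot [ 3.141 -0.     1.485] op 0.0357 gf 12.0 F [ 0.7  0.1 -0.7]
rows [-0.0031  0.0007  0.1308  0.0003] n 0.8
```

View pics/w5.png

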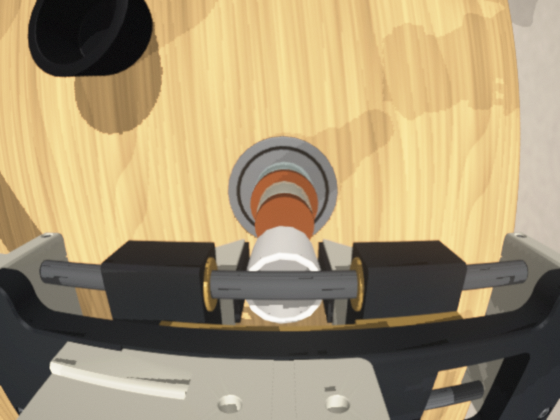

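The cup is upright and in line with the tower, so I'll lower it.

```bash
python3 -m jog '[[[0,0,0.05],0,1],[[0,0,0.09],0,1],[[0,0,0.115],0,1],[[0,0,0.125],0,1],[[0,0,0.129],0,1],[[0,0,0.129],0,1],[[0,0,0.129],0,1]]' && python3 -c "
from h import *;st();go(.6362,-.198,.157,1.484)"
```

```text
time: 26.65
tool_pos: [0.6363, -0.1981, 0.318]
tool_rot: [3.141, 0.0, 1.483]
contact_force: [-1.0, -0.4, -0.7]
opening: 0.0363
grip_force: 12.0
t 26.65 grasp [ 0.6363 -0.1981  0.1588] rot [3.141 0.    1.483] op 0.0363 gf 12.0 F [-1.  -0.4 -0.7]
rows [ 0.0003 -0.0002  0.0046 -0.0002] n 0.0
```

```bash
python3 -m jog '[[[0,0,0.002],0,1],[[0,0,0.004],0,1],[[0,0,0.004],0,1]]' && python3 -c "
from h import *;st()"
```

```text
time: 27.02
tool_pos: [0.6362, -0.1981, 0.3162]
tool_rot: [3.141, 0.0, 1.483]
contact_force: [0.0, -1.8, 1.7]
opening: 0.0359
grip_force: 12.0
t 27.02 grasp [ 0.6362 -0.1981  0.157 ] rot [3.141 0.    1.483] op 0.0359 gf 12.0 F [ 0.  -1.8  1.7]
```

```bash
python3 -m jog '[[[0,0,-0.001],0,0.4],[[0,0,-0.001],0,0],[[0,0,-0.001],0,0],[[0,0,-0.001],0,0],[[0,0,-0.001],0,0],[[0,0,-0.001],0,0],[[0,0,-0.08],0,0],[[0,0,-0.18],0,0],[[0,0,-0.28],0,0],[[0,0,-0.35],0,0],[[0,0,-0.35],0,0]]' && python3 -c "
from h import *;st();go(.658,.231,.25,.375)
im=cams.read_camera('wrist');cv2.imwrite('pics/w6.png',im[:,:,::-1])
pin('wrist',['cup']);pin('scene',['cup','mortar']);pin('side',['cup'])"
```

```text
time: 28.4
tool_pos: [0.6361, -0.198, 0.4587]
tool_rot: [3.136, 0.002, 1.483]
contact_force: [-0.1, 0.2, 0.1]
opening: 0.092
grip_force: 0.0
t 28.4 grasp [ 0.6361 -0.198   0.2995] rot [3.136e+00 2.000e-03 1.483e+00] op 0.092 gf 0.0 F [-0.1  0.2  0.1]
rows [ 1.0733 -0.0392  0.1237  0.3528] n 6.9
wrist cup [([0.6393, -0.1955, 0.1353], 0.85)]
scene cup []
scene mortar [([0.4573, 0.0107, -0.0013], 0.83), ([0.6338, -0.1981, 0.0045], 0.67)]
side cup [([0.6371, -0.1984, 0.1312], 0.76)]
```

View pics/w6.png

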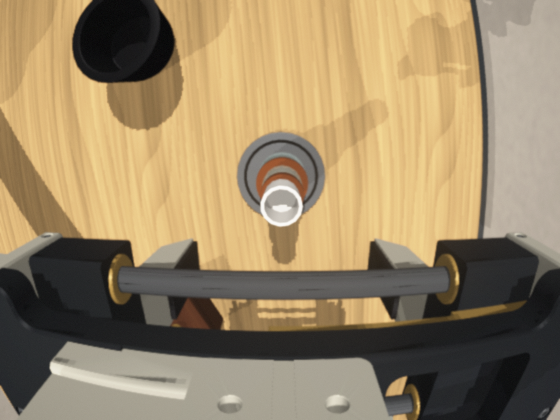

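The tower is complete: the cup rim at (281,205) is centred over the lids. Now the pestle.

```bash
python3 -m jog '[[[0.98,-0.039,0],0.353,0],[[0.98,-0.039,0],0.353,0],[[0.98,-0.039,0],0.353,0],[[0.98,-0.039,0],0.353,0],[[0.98,-0.039,0],0.353,0],[[0.98,-0.039,0],0.353,0],[[0.98,-0.039,0],0.353,0],[[0.98,-0.039,0],0.353,0],[[0.98,-0.039,0],0.353,0],[[0.98,-0.039,0],0.353,0]]' && python3 -c "
from h import *;st();go(.658,.231,.19,.375);go(.658,.231,.122,.375)
im=cams.read_camera('wrist');cv2.imwrite('pics/w7.png',im[:,:,::-1])
pin('wrist',['pestle']);pin('wrist',['pestle'])
for h in (0,.15): print(proj('scene',(.658,.231,h)))"
```

```text
time: 30.05
tool_pos: [0.6551, 0.1923, 0.4559]
tool_rot: [3.141, 0.0, 0.373]
contact_force: [0.0, 0.1, -0.3]
opening: 0.0915
grip_force: 0.0
t 30.05 grasp [0.6551 0.1923 0.2967] rot [3.141 0.    0.373] op 0.0915 gf 0.0 F [ 0.   0.1 -0.3]
rows [ 0.042  -0.0875  0.2668 -0.0008] n 1.8
rows [ 0.042  -0.0875  0.4368 -0.0008] n 2.9
wrist pestle [([0.7008, 0.3062, -0.0036], 0.91), ([0.5806, 0.2552, 0.0023], 0.85), ([0.6569, 0.2306, -0.002], 0.64)]
wrist pestle [([0.5821, 0.2578, 0.0015], 0.94), ([0.7028, 0.3095, -0.0027], 0.91), ([0.6549, 0.2308, -0.0003], 0.71)]
[359.9 248.6]
[371.4 219.5]
```

View pics/w7.png

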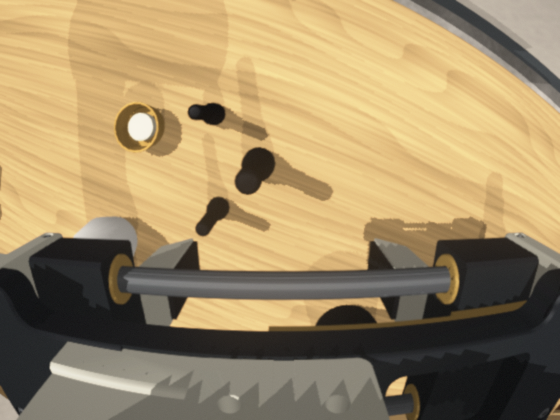

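The target pestle has its head at (258,163). The smaller two are at (206,113) and (215,213), both clear of the finger line.

```bash
python3 -m jog '[[[0.04,-0.087,0],0,0],[[0.04,-0.087,0.1],0,0],[[0.04,-0.087,0.1],0,0],[[0.04,-0.087,0.2],0,0],[[0.04,-0.087,0.3],0,0],[[0.04,-0.087,0.4],0,0],[[0.04,-0.087,0.43],0,0],[[0.04,-0.087,0.43],0,0],[[0.04,-0.087,0.43],0,1],[[0.04,-0.087,0.43],0,1],[[0.04,-0.087,0.43],0,1],[[0.04,-0.087,0.43],0,1]]' 8 && python3 -m jog '[[[0,0,0],0,1],[[0,0,0],0,1],[[0,0,0],0,1],[[0,0,0],0,1],[[0,0,0],0,1]]' && python3 -m jog '[[[0,0,0],0,1],[[0,0,0],0,1],[[0,0,0],0,1]]' 40 && python3 -c "
from h import *;st();go(.456,.008,.25,.375)"
```

```text
time: 31.8
tool_pos: [0.657, 0.2321, 0.2843]
tool_rot: [3.141, -0.0, 0.374]
contact_force: [0.1, -0.1, -0.2]
opening: 0.0565
grip_force: 0.0
time: 32.42
tool_pos: [0.657, 0.232, 0.2838]
tool_rot: [3.141, 0.0, 0.374]
contact_force: [-0.4, -0.5, 0.0]
opening: 0.0256
grip_force: 8.0
time: 32.8
tool_pos: [0.657, 0.2321, 0.2838]
tool_rot: [3.142, 0.0, 0.374]
contact_force: [-0.1, -0.2, -0.7]
opening: 0.0247
grip_force: 39.9
t 32.8 grasp [0.657  0.2321 0.1246] rot [3.142 0.    0.374] op 0.0247 gf 39.9 F [-0.1 -0.2 -0.7]
rows [-6.725e-01  3.376e-01 -3.135e-01 -2.000e-04] n 5.2
```

```bash
python3 -m jog '[[[0,0,-0.1],0,1],[[0,0,-0.2],0,1],[[0,0,-0.3],0,1],[[0,0,-0.36],0,1],[[-0.1,0.05,-0.36],0,1],[[-0.2,0.1,-0.36],0,1],[[-0.3,0.15,-0.36],0,1],[[-0.4,0.2,-0.36],0,1],[[-0.5,0.251,-0.36],0,1],[[-0.58,0.291,-0.36],0,1],[[-0.64,0.321,-0.36],0,1],[[-0.672,0.337,-0.36],0,1]]' && python3 -m jog '[[[0,0,0],0,1],[[0,0,0],0,1],[[0,0,0],0,1]]' && python3 -c "
from h import *;st();go(.456,.0085,.146,.375)
im=cams.read_camera('scene');a=im[90:250,200:360];a=cv2.resize(a,None,fx=2.5,fy=2.5)
im=cams.read_camera('side');b=im[80:240,240:400];b=cv2.resize(b,None,fx=2.5,fy=2.5)
cv2.imwrite('pics/m8.png',np.hstack([a,b])[:,:,::-1])"
```

```text
time: 34.3
tool_pos: [0.4552, 0.0076, 0.4279]
tool_rot: [-3.141, 0.0, 0.373]
contact_force: [0.5, 0.8, -2.3]
opening: 0.0247
grip_force: 39.9
time: 34.67
tool_pos: [0.4566, 0.0088, 0.4277]
tool_rot: [-3.141, 0.0, 0.375]
contact_force: [0.4, 1.3, -3.4]
opening: 0.0249
grip_force: 39.9
t 34.67 grasp [0.4566 0.0088 0.2685] rot [-3.141  0.     0.375] op 0.0249 gf 39.9 F [ 0.4  1.3 -3.4]
rows [-1.700e-03  2.000e-04  3.063e-01  1.000e-04] n 2.0
```

View pics/m8.png

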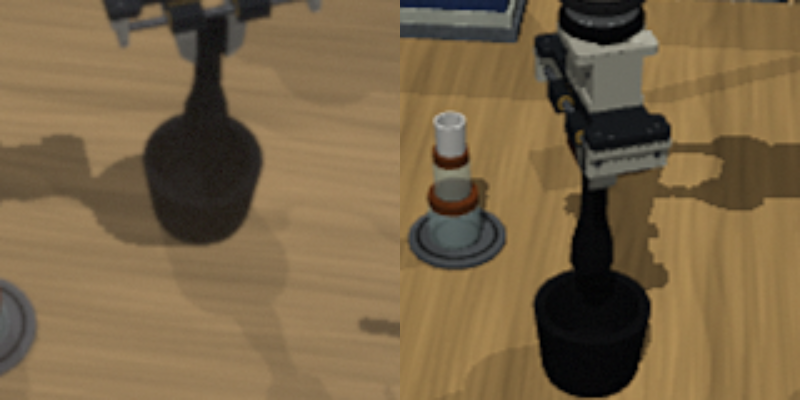

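The pestle hangs upright over the mortar mouth, and the tower stands. I'll lower it.

```bash
python3 -m jog '[[[0,0,0.07],0,1],[[0,0,0.14],0,1],[[0,0,0.21],0,1],[[0,0,0.26],0,1],[[0,0,0.29],0,1],[[0,0,0.302],0,1],[[0,0,0.305],0,1],[[0,0,0.305],0,1],[[0,0,0.305],0,1]]' && python3 -c "
from h import *;st()"
```

```text
time: 35.9
tool_pos: [0.4563, 0.0082, 0.3064]
tool_rot: [3.141, -0.001, 0.374]
contact_force: [-1.0, 1.3, -2.6]
opening: 0.0251
grip_force: 39.9
t 35.9 grasp [0.4563 0.0082 0.1472] rot [ 3.141e+00 -1.000e-03  3.740e-01] op 0.0251 gf 39.9 F [-1.   1.3 -2.6]
```

```bash
python3 -m jog '[[[0,0,0.003],0,1],[[0,0,0.005],0,1],[[0,0,0.0065],0,1],[[0,0,0.0065],0,1]]' && python3 -c "
from h import *;st()"
```

```text
time: 36.4
tool_pos: [0.4563, 0.0082, 0.3037]
tool_rot: [3.141, -0.001, 0.374]
contact_force: [-1.0, 0.4, 2.7]
opening: 0.0247
grip_force: 40.0
t 36.4 grasp [0.4563 0.0082 0.1445] rot [ 3.141e+00 -1.000e-03  3.740e-01] op 0.0247 gf 40.0 F [-1.   0.4  2.7]
```

```bash
python3 -m jog '[[[0,0,-0.001],0,0.5],[[0,0,-0.001],0,0],[[0,0,-0.001],0,0],[[0,0,-0.001],0,0],[[0,0,-0.001],0,0],[[0,0,-0.08],0,0],[[0,0,-0.18],0,0],[[0,0,-0.28],0,0],[[-0.1,0,-0.3],0,0],[[-0.2,0,-0.3],0,0],[[-0.2,0,-0.3],0,0],[[-0.2,0,-0.3],0,0]]' && python3 -c "
from h import *;st()
a=cams.read_camera('scene');b=cams.read_camera('side')[80:400,170:420]
b=cv2.resize(b,None,fx=420/320,fy=420/320)
cv2.imwrite('pics/f9.png',np.hstack([a[:,90:540],b])[:,:,::-1])"
```

```text
time: 37.9
tool_pos: [0.3821, -0.021, 0.4236]
tool_rot: [3.141, -0.001, 0.374]
contact_force: [-0.1, 0.4, 1.0]
opening: 0.0919
grip_force: 0.0
t 37.9 grasp [ 0.3821 -0.021   0.2644] rot [ 3.141e+00 -1.000e-03  3.740e-01] op 0.0919 gf 0.0 F [-0.1  0.4  1. ]
```

View pics/f9.png

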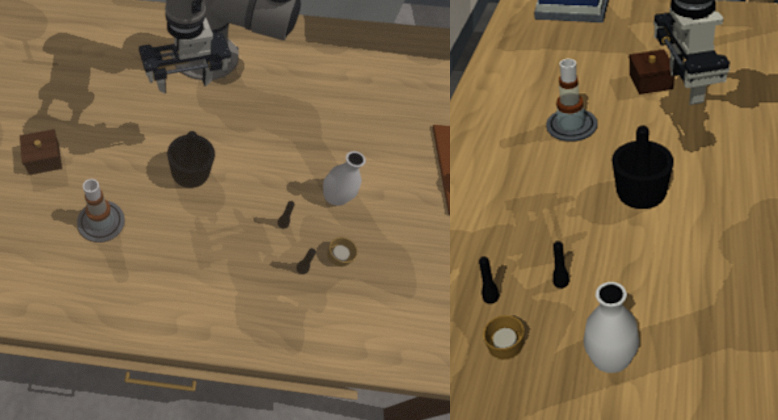

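The tower stands at (95,205), the pestle stands upright in the mortar at (191,150), and the vase, salt box and candle holder have not moved.

```bash
python3 -c "
from cell import robot;print(robot.hand_in())"
```

```text
the job is handed in; nothing more can be done
None
```

The job is handed in at about 38 s: in the last pictures the wide jar, narrow jar and cup stand as a centred, upright tower on the trivet, the 150 mm pestle stands thick end down in the mortar, and the vase, salt box and candle holder are where they were.

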